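# Clamp the pellet in the contact cell

### The job

Clamp the pellet in the contact cell for its resistance measurement: press the red-handled plunger down against its spring until you feel it bear firmly on the pellet, and while it is held down slide the keeper away from its rest, in under the two ramped hooks, until it is snug and traps the plunger. Then let go: the pellet must stay clamped, but it is brittle, so do not press or wedge it hard. Leave the other things on the table where they lie.

Things in the scene. Friction and masses are not known exactly. Their poses are not given: they have to be found in the camera images.
- cell: the contact cell, fixed: steel base plate 150 x 124 mm, white block 60 x 62 x 40 mm with a vertical bore, an aluminium cheek (88 mm high) on either side, a red and a black terminal at its rear. Origin on the table under the bore's axis; z up; +x is the way the keeper slides to lock, towards the terminals
- hook_front (a point): midway between the front lower edges of the two hooks that stand inwards from the cheeks; cell axes; 70 mm above the table. The hooks cover 30 to 43 mm to either side (y) and run 41 mm from here along +x, tops 18 mm higher; between them is free. Their undersides are ramps that fall 0.27 mm per mm of x. In front of the hooks (-x) the space is open from above
- plunger: steel plunger: stem in the bore, slide bar 92 x 22 mm along cell x on top; it carries the keeper. Origin at the centre of the bar's top face, 78 mm above the table when up; it sinks as the plunger is pressed (travel 22 mm). Its spring pushes up with 5 N at the top, 0.25 N more per mm. Its foot, sprung at 10 N per mm, meets the pellet after 11.5 to 19 mm: from there the push grows that fast
- pellet: the brittle sample pellet, 22 mm across, out of sight in the bore under the plunger. Origin at the centre of its underside, 12 mm above the table. Its thickness is not known beforehand (3 to 10.5 mm). Well clamped it carries 5 to 22 N, best about 12 N; over 28 N it is spoilt
- keeper (a joint): slide of the keeper along the plunger's bar towards cell +x: 0 at rest (21 mm in front of the bore's axis) to 0.042 m; rubs with 2 N and stays where left. Pressed less than about 11 mm its ears stop at the hooks' fronts (4 mm); deeper, they pass under and meet the ramps at about 4 mm + (press - 11 mm) / 0.27. Snug at 5 to 8 N of push; more wedges the plunger deeper. Friction then holds it
- keeper_grip (a point): on the keeper's upright red handle, 16 mm thick along cell x, 32 mm wide in y, 30 mm tall: on its vertical axis, 9 mm below its top, 21 mm above the brass plate it stands on; cell axes; moves with plunger and keeper. The plate is 44 mm in x, 57 mm in y, 6 mm thick, with a wedge ear 20 mm long at either side (28 to 41 mm out), its top sloped like the ramps
- dip_circle: bystander: white ring on a black stand, 141 x 211 x 119 mm, right of the cell; leave it
- fuse_box: bystander: grey flat box 57 x 74 x 25 mm, near right; leave it
- screwdriver: bystander: red-handled screwdriver, 160 mm, left of the cell; leave it
- film_can: bystander: cream round can lying on its side, 32 x 50 mm, far left; leave it
- plug_red: bystander: red banana plug, 52 mm, left; leave it
- plug_black_0: bystander: black banana plug, 52 mm, left; leave it
Not all that is in view belongs to the job. What is shaped like the cell but brown is not meant.

How it is judged:
At the end, for the whole second after the job is handed in: with the robot clear of everything, the plunger stays down at rest and bears on the pellet with 5 to 22 N, trapped by the keeper, which has slid at least 6 mm from its rest (contact force between plunger and pellet between 5 and 22 N and value of joint keeper above 0.006 m and linear speed of plunger below 0.005 m/s); the robot touches nothing.
It fails at once if the pellet is loaded with more than 28 N (contact force between plunger and pellet above 28 N).
It fails at once if a bystander is moved by more than 30 mm (distance of any of dip_circle, fuse_box, screwdriver, film_can, plug_red, plug_black_0 from where it was at the start of the episode above 0.03 m).
It also fails if it takes over 45 s, if anything falls off the work surface, if the arm or the gripper's body presses on something with over 40 N, if the wrist force passes 120 N, or if a joint passes its speed limit or range.

### The arm

A 7-joint arm with a two-finger parallel gripper is mounted at the origin on a cart in front of the work surface, level with it; the furniture and walls round the work are solid. World frame = base frame: x ahead of the robot, y to its left, z up, the work surface at z = 0. Lengths are in m, angles in rad, forces in N, time in s.
With the tool pointing down it reaches from about 0.4 to 0.9 m from the base axis. Payload 5.5 kg.
Tool frame: the origin (TCP) lies between the finger pads; the fingertips stand 22 mm ahead of it and the grasp point (between the pads) lies 3 mm ahead of it; z points along the fingers, y is the direction in which the jaws open and shut (so a half turn about z gives the same grasp; the last joint's range is limited). The gripper opens to 92 mm and grips with 3 to 60 N. Pads are 19 mm wide; open, the fingers measure 130 mm over their backs; the gripper's body (75 mm by 190 mm) begins 47 mm behind the grasp point.
Start: joints at [1.471, 0.501, -0.427, 1.55, 0.221, 1.138, -0.21], TCP at [0.231, -0.608, 0.249] pointing down, gripper open.
Joint ranges: [-2.88, 2.88], [-0.31, 2.03], [-1.54, 1.56], [0.2, 2.42], [-1.41, 4.55], [0.19, 2.02], [-2.57, 2.57]. Speed limits (rad/s): [2.57, 2.57, 3.14, 3.14, 3.14, 3.14, 3.14].

### API

Orientations are given as a rotation vector (axis times angle).
In Python, from station import bot, viewer, hand_in gives the robot as it stands.
- The arm moves only by the tool play_rows, never from a script. Its argument "motion" is a list that holds one entry, the list of rows, each a list of 7 numbers: the finger opening in m, from 0 to 0.0918, then the shift along the tool's x, y, z in m, then the turn, a rotation vector about the tool's x, y, z in rad. In form: [[[fingers, x, y, z, ax, ay, az], ...]]. A call has 1 to 10 rows; each row is the pose to reach, as a shift and turn from the pose commanded when the call began, along the tool's axes at that moment; what a row does not reach only later rows make up. A row lasts 1/10 s, in which the tool goes at most 50 mm and 8.59 degrees, less where a joint would pass 70% of its speed; a pose out of reach is approached as far as the arm can. A call with a gripper value outside its range is refused whole. The fingers move at their own pace and stop on an object; "newtons" is the grip in N (left out, the last holds). Time passes only in rows, so rows that repeat a pose let the fingers close. It gives the time, the measured TCP pose, the force and the opening at its end, in the units of the state.
- bot.get_state(): the state, without advancing time (a new reading comes with each control period).
- viewer.capture(name): name is "side" or "top" or "wrist"; returns the picture (400x640x3 uint8, red, green, blue); there is no depth.
- viewer.get_calibration(name): a dict with "fx", "fy", "cx", "cy" (pixels), "T" (4x4, takes a point from camera to world coordinates). Camera axes: x right, y down, z forward; pixel columns grow to the right and rows downward; lengths in m; the calibration is good to about 2 mm. A picture is of the moment at which its call begins: read the wrist's pose just before it. get_calibration takes no time and is no camera call; for the wrist camera it gives the pose at the moment of the call.
- hand_in(): hands the job in, once; it reports no verdict.
The state is a dict: "t": time; "joint_pos": joint angles; "joint_vel": joint speeds; "tau": joint torques, N m; "tcp_pos": TCP position; "ee_rot": TCP orientation; "ft_force": force on the tool from outside, world axes, zero at the start; "wrist_torque": the same for the moment, N m; "width": finger opening in m.
Only numpy, scipy, OpenCV 4.12 (cv2) and the standard library are available. Lean on these libraries where they do the work, as an engineer would, in place of code of your own. Each camera call takes 0.05 s, during which the arm holds its last target. There are 200 camera calls.

## Working session

There is one attempt and no reset: what is moved stays moved. The work goes in short steps, Python scripts to look and compute and a tool call to move; the robot and the scene stay as the last step left them, time stands still between calls to the robot, and variables do not carry over. Pictures are saved under pics/ and viewed, about 8 in all and at most 12, crops included, and the job is handed in when it is done.

Besides the shell and the picture viewer there is one more tool, called after "Emit:" in YAML: its name, and indented under it one key for each argument. play_rows: Moves the arm, as the interface text tells. Its arguments: {"type":"object","properties":{"motion":{"type":"array","items":{"type":"array","items":{"type":"array","items":{"type":"number"}}}},"newtons":{"type":"number"}},"required":["motion"]}

```bash
mkdir -p pics
cat > h.py <<'E'
import numpy as np, cv2
from scipy.spatial.transform import Rotation as R
from station import bot, viewer, hand_in
def snap(name,fn):
    c=viewer.get_calibration(name); im=viewer.capture(name)
    cv2.imwrite('pics/'+fn,im[:,:,::-1]); return im,c
def ray(c,u,v):
    T=np.array(c['T']); d=T[:3,:3]@np.array([(u-c['cx'])/c['fx'],(v-c['cy'])/c['fy'],1]); return T[:3,3],d/np.linalg.norm(d)
def onz(c,u,v,z):
    o,d=ray(c,u,v); return o+d*(z-o[2])/d[2]
def tri(r1,r2):
    (a,d),(b,e)=r1,r2; s=np.linalg.lstsq(np.c_[d,-e],b-a,rcond=None)[0]
    p,q=a+d*s[0],b+e*s[1]; return (p+q)/2,np.linalg.norm(p-q)
def proj(c,p):
    T=np.array(c['T']); q=T[:3,:3].T@(np.array(p)-T[:3,3]); return c['fx']*q[0]/q[2]+c['cx'],c['fy']*q[1]/q[2]+c['cy']
E
python3 - <<'E'
from h import *
a,c=snap('top','top0.png'); b,d=snap('side','side0.png')
print(c,d)
cv2.imwrite('pics/both0.png',cv2.resize(np.vstack([a,b])[:,:,::-1],(480,600)))
s=bot.get_state();print(s)
E
```

```text
{'fx': 462.41748361638764, 'fy': 462.41748361638764, 'cx': 310.2279557949917, 'cy': 193.20793483501708, 'T': array([[ 0.01867745, -0.99763857,  0.06609417,  0.38973854],
       [-0.99980541, -0.01905594, -0.00510063,  0.02710013],
       [ 0.00634808, -0.06598605, -0.99780035,  1.6790527 ],
       [ 0.        ,  0.        ,  0.        ,  1.        ]])} {'fx': 499.0952544630472, 'fy': 499.0952544630472, 'cx': 317.9867815703176, 'cy': 195.89295767971086, 'T': array([[-0.99809859, -0.02682321,  0.05549529,  0.40450263],
       [-0.06152288,  0.48847889, -0.87040411,  1.21138453],
       [-0.00376124, -0.87216334, -0.48920033,  0.76812502],
       [ 0.        ,  0.        ,  0.        ,  1.        ]])}
{'t': 0.1, 'joint_pos': array([ 1.47116331,  0.50175935, -0.42680002,  1.55136105,  0.22082382,
        1.13833589, -0.21033703]), 'joint_vel': array([ 0.00073114, -0.00114173, -0.00161464, -0.00328011, -0.00074614,
        0.0007728 , -0.001757  ]), 'tau': array([-1.12481386e-02, -5.67881262e+01, -5.83827093e+00, -2.79915494e+01,
       -6.89149532e-02,  2.41392071e-02,  6.15164026e-05]), 'tcp_pos': array([ 0.23043239, -0.60712708,  0.24777162]), 'ee_rot': array([-3.08828029e+00, -5.66522000e-01,  4.67017806e-04]), 'ft_force': array([ 0.17855791, -0.25258166, -0.37133263]), 'wrist_torque': array([-0.03964414, -0.01781846, -0.00946179]), 'width': 0.0917839251766854}
```

View pics/top0.png

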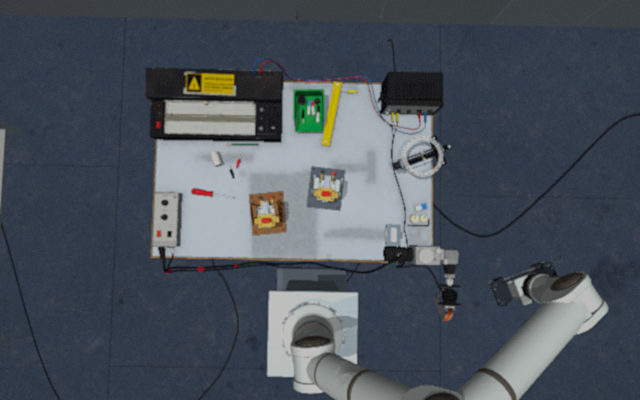

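View pics/side0.png

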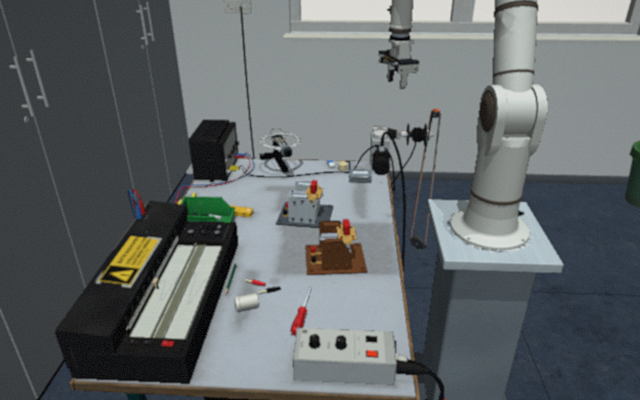

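The top view shows the grey cell at about (327,188) and the brown look-alike at (267,213). In the side view they are at (305,205) and (337,250). Red items that could be confused with the handle are the brown cell's handle, the screwdriver (200,192) and the red plug (239,162). I choose the grey cell and will check it in a close crop.

Run:
```python
from h import *
a=cv2.imread('pics/top0.png'); b=cv2.imread('pics/side0.png')
C=cv2.resize(a[160:216,295:360],None,fx=7,fy=7,interpolation=cv2.INTER_CUBIC); D=cv2.resize(b[170:235,268:338],None,fx=6,fy=6,interpolation=cv2.INTER_CUBIC)
H=max(C.shape[0],D.shape[0]); o=np.zeros((H,C.shape[1]+D.shape[1]-80,3),np.uint8); 
o=np.zeros((H,800,3),np.uint8); C=C[:,:400]; D=D[:,:400]; o[:C.shape[0],:C.shape[1]]=C; o[:D.shape[0],400:400+D.shape[1]]=D
cv2.imwrite('pics/crop1.png',o)
cal={n:viewer.get_calibration(n) for n in('top','side')}
def red(im,x0,y0,x1,y1):
    h=cv2.cvtColor(im,cv2.COLOR_BGR2HSV)[y0:y1,x0:x1]; m=((h[...,0]<6)|(h[...,0]>172))&(h[...,1]>150)&(h[...,2]>90)
    n,l,s,c=cv2.connectedComponentsWithStats(m.astype(np.uint8)); 
    return [(s[i]+[x0,y0,0,0,0],c[i]+[x0,y0]) for i in range(1,n) if s[i,4]>4]
for r in red(a,295,160,360,216): print('top',r)
for r in red(b,268,170,338,235): print('side',r)
```

```text
top (array([332, 172,   3,   3,   8]), array([333.125, 172.875]))
top (array([322, 192,   8,   4,  26]), array([325.53846154, 193.26923077]))
side (array([311, 181,   6,  12,  55]), array([313.12727273, 186.38181818]))
side (array([286, 203,   2,   4,   6]), array([286.33333333, 204.5       ]))
```

View pics/crop1.png

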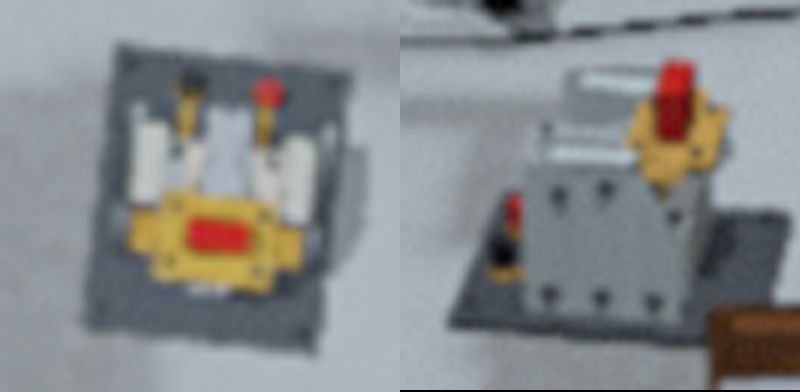

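The crop confirms the steel-and-white cell with aluminium cheeks. Its red handle is at top (325.5,193.3), side (313.1,186.4), and the keeper is on the robot's side of it. The terminals are on the far side. Next I work out the geometry.

Run:
```python
from h import *
t=viewer.get_calibration('top'); s=viewer.get_calibration('side')
p,e=tri(ray(t,325.5,193.3),ray(s,313.1,186.4)); print('handle',p,e, 'onz .112',onz(t,325.5,193.3,.112))
tm=tri(ray(t,333.1,172.9),ray(s,286.3,204.5)); print('red terminal',tm)
cs=[onz(t,295+x/7,160+y/7,.006) for x,y in [(120,45),(350,72),(318,350),(85,328)]]
print(np.round(cs,4)); cs=np.array(cs)
print('sides',[np.linalg.norm(cs[i]-cs[(i+1)%4]) for i in range(4)],'centre',cs.mean(0))
f=(cs[0]+cs[1]-cs[2]-cs[3]); l=(cs[0]+cs[3]-cs[1]-cs[2]); print('yaw',np.degrees(np.arctan2(f[1],f[0])),np.degrees(np.arctan2(-l[0],l[1])))
st=bot.get_state(); M=R.from_rotvec(st['ee_rot']).as_matrix(); print(M)
w=viewer.get_calibration('wrist'); print(w, 'cam in tool',M.T@(np.array(w['T'])[:3,3]-st['tcp_pos']), M.T@np.array(w['T'])[:3,:3])
```

```text
handle [ 0.49635867 -0.03323606  0.0989977 ] 0.0025452781310834486 onz .112 [ 0.49421732 -0.03278651  0.112     ]
red terminal (array([ 0.57744587, -0.06232015,  0.01982003]), np.float64(0.005605054596939514))
[[ 0.5984  0.0134  0.006 ]
 [ 0.5866 -0.1064  0.006 ]
 [ 0.4418 -0.0919  0.006 ]
 [ 0.4509  0.0288  0.006 ]]
sides [np.float64(0.12041208812348145), np.float64(0.14554834394785615), np.float64(0.12099157036752116), np.float64(0.14831404392794492)] centre [ 0.51938968 -0.03902618  0.006     ]
yaw -5.849511368771119 -4.964477373889802
[[ 9.34888744e-01  3.54940362e-01 -6.13794147e-04]
 [ 3.54940891e-01 -9.34887203e-01  1.69725715e-03]
 [ 2.85967742e-05 -1.80460725e-03 -9.99998371e-01]]
{'fx': 309.13124780322585, 'fy': 309.13124780322585, 'cx': 317.71788807875845, 'cy': 202.83688416510645, 'T': array([[ 0.354483  , -0.89339036, -0.27603527,  0.30646001],
       [-0.9350585 , -0.33954322, -0.10186272, -0.57931421],
       [-0.00272273,  0.29421772, -0.95573454,  0.38373897],
       [ 0.        ,  0.        ,  0.        ,  1.        ]])} cam in tool [ 0.08095317  0.00073801 -0.1359666 ] [[-4.88407537e-04 -9.55729949e-01 -2.94244839e-01]
 [ 9.99999459e-01 -1.96634567e-04 -1.02118266e-03]
 [ 9.18116146e-04 -2.94245179e-01  9.55729529e-01]]
```

Run:
```python
from h import *
t=viewer.get_calibration('top'); s=viewer.get_calibration('side')
for n,a,b in [('pulley',(447,312),(436,113)),('clamp',(450,257),(378,132)),('motor',(400,254),(381,160)),('stand rod top',(391,41),(240,5)),('dip top',(422,155),(280,140))]:
    print(n,tri(ray(t,*a),ray(s,*b)))
st=bot.get_state(); M=R.from_rotvec(st['ee_rot']).as_matrix()
d=np.array([0.495,-0.033,0.0])-st['tcp_pos']; d[2]=0
print('shift in tool axes',M.T@d)
```

```text
pulley (array([ 0.11175062, -0.42392483,  0.18324477]), np.float64(0.010464949438361815))
clamp (array([ 0.29089584, -0.46127465,  0.09591096]), np.float64(0.009889058410214755))
motor (array([ 0.29108668, -0.2971907 ,  0.06289508]), np.float64(0.0002382952632972362))
stand rod top (array([ 0.76273005, -0.17294461,  0.58584364]), np.float64(0.13660217290345467))
dip top (array([ 0.63426869, -0.36402499,  0.09843588]), np.float64(0.0007733570386779771))
shift in tool axes [ 0.45112245 -0.44283833  0.00081205]
```

Emit:
play_rows:
  motion:
    - [[0.07,0,0,-0.04,0,0,0],[0.07,0.01,-0.01,-0.08,0,0,0],[0.07,0.042,-0.042,-0.09,0,0,-0.12],[0.07,0.074,-0.073,-0.09,0,0,-0.25],[0.07,0.106,-0.104,-0.09,0,0,-0.37],[0.07,0.138,-0.135,-0.09,0,0,-0.5],[0.07,0.17,-0.167,-0.09,0,0,-0.62],[0.07,0.202,-0.198,-0.09,0,0,-0.75],[0.07,0.234,-0.23,-0.09,0,0,-0.87],[0.07,0.266,-0.261,-0.09,0,0,-1.0]]
  newtons: 40

```text
t: 1.1
tcp_pos: [0.3869, -0.2673, 0.3385]
ee_rot: [-2.435, -1.985, 0.001]
ft_force: [0.3, -0.8, 0.2]
width: 0.0699
```

```bash
cat >> h.py <<'E'
def plan(target,yaw_y):  # shift in tool axes to TCP target and the z turn so tool y points at yaw_y (deg)
    st=bot.get_state(); M=R.from_rotvec(st['ee_rot']).as_matrix(); g=np.radians(yaw_y)
    y=np.array([np.cos(g),np.sin(g),0]); z=np.array([0,0,-1.]); W=np.c_[np.cross(y,z),y,z]
    print('t',st['t'],'tcp',st['tcp_pos'],'q',np.round(st['joint_pos'],2),'F',np.round(st['ft_force'],2),'w',st['width'])
    print('shift',np.round(M.T@(np.array(target)-st['tcp_pos']),4),'turn',np.round(R.from_matrix(M.T@W).as_rotvec(),4))
E
python3 -c "
from h import *
plan([.495,-.033,.25],-5.5)"
```

```text
t 1.1 tcp [ 0.38692536 -0.26734871  0.33852144] q [ 1.3   0.11 -0.8   1.86  0.09  1.21  0.27] F [ 0.33 -0.75  0.2 ] w 0.06991605838531582
shift [0.2514 0.0586 0.0884] turn [-0.0005  0.0003 -0.107 ]
```

Emit:
play_rows:
  motion:
    - [[0.07,0.045,0.011,0.02,0,0,-0.02],[0.07,0.09,0.022,0.035,0,0,-0.04],[0.07,0.13,0.03,0.05,0,0,-0.06],[0.07,0.17,0.04,0.06,0,0,-0.08],[0.07,0.21,0.05,0.075,0,0,-0.1],[0.07,0.245,0.058,0.088,0,0,-0.107],[0.07,0.2514,0.0586,0.0884,0,0,-0.107],[0.07,0.2514,0.0586,0.0884,0,0,-0.107]]

```text
t: 1.9
tcp_pos: [0.4957, -0.0337, 0.2499]
ee_rot: [-2.326, -2.11, 0.0]
ft_force: [0.5, 0.4, 0.0]
width: 0.0701
```

Run:
```python
from h import *
plan([.495,-.033,.25],-5.5)
a,c=snap('wrist','wr1.png'); np.save('wr1.npy',c['T']); print('pred handle px',proj(c,[.495,-.033,.114]))
```

```text
t 1.9 tcp [ 0.4957461  -0.03372088  0.24985127] q [ 0.81  0.32 -0.94  1.91  0.29  1.06 -0.35] F [0.46 0.36 0.  ] w 0.07007626170522928
shift [ 0.0006 -0.0008 -0.0001] turn [-0.0013 -0.001  -0.0014]
pred handle px (np.float64(315.71584979376473), np.float64(198.39192047733053))
```

View pics/wr1.png

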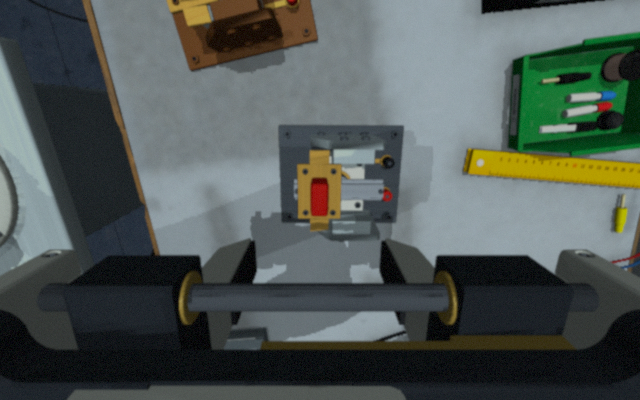

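The wrist view shows the handle at about (319,196) and the plate edges nearly square to the image, so the yaw is right. I'll take a second view from lower down for the height.

Emit:
play_rows:
  motion:
    - [[0.07,0,0.001,0.03,0,0,0],[0.07,0,0.001,0.06,0,0,0],[0.07,0,0.001,0.07,0,0,0],[0.07,0,0.001,0.07,0,0,0]]

```text
t: 2.35
tcp_pos: [0.4958, -0.0371, 0.1795]
ee_rot: [-2.332, -2.103, 0.003]
ft_force: [0.4, -0.1, 0.8]
width: 0.0701
```

Run:
```python
from h import *
plan([.495,-.033,.25],-5.5)
b,c2=snap('wrist','wr2.png'); a=cv2.imread('pics/wr1.png'); b=b[:,:,::-1]
c1=dict(c2); c1['T']=np.load('wr1.npy')
def red(im):
    h=cv2.cvtColor(np.ascontiguousarray(im),cv2.COLOR_BGR2HSV); m=((h[...,0]<6)|(h[...,0]>172))&(h[...,1]>150)&(h[...,2]>60)
    m[:100]=0; n,l,s,c=cv2.connectedComponentsWithStats(m.astype(np.uint8)); i=[k for k in np.argsort(-s[:,4]) if k>0 and 250<c[k][0]<360][0]
    k=cv2.findContours((l==i).astype(np.uint8),0,1)[0][0]; print(s[i],c[i],cv2.minAreaRect(k)); return s[i]
r1,r2=red(a),red(b)
# lower image edge = top face near -y edge: bottom corners of the red blob
for nm,f in [('botL',lambda s:(s[0]-.5,s[1]+s[3]-.5)),('botR',lambda s:(s[0]+s[2]-.5,s[1]+s[3]-.5))]:
    print(nm,tri(ray(c1,*f(r1)),ray(c2,*f(r2))), onz(c2,*f(r2),.114))
cv2.imwrite('pics/wr2c.png',cv2.resize(b[80:330,190:450],None,fx=2.3,fy=2.3,interpolation=cv2.INTER_CUBIC))
```

```text
t 2.35 tcp [ 0.49580995 -0.03708601  0.17949948] q [ 0.74  0.42 -0.88  1.98  0.4   0.93 -0.44] F [ 0.41 -0.11  0.79] w 0.07005815899746579
shift [ 0.0039 -0.0014 -0.0705] turn [-0.0027  0.0004 -0.0072]
[311 179  17  37 566] [318.96289753 196.66077739] ((319.0, 197.0), (36.0, 16.0), 90.0)
[ 308  194   23   50 1015] [319.02463054 218.38128079] ((319.0, 218.5), (49.0, 22.0), 90.0)
botL (array([ 0.48822907, -0.0497497 ,  0.11185174]), np.float64(0.0003187952843380369)) [ 0.48825868 -0.04873922  0.114     ]
botR (array([ 0.50438847, -0.05117554,  0.11233449]), np.float64(0.00023353957222086824)) [ 0.50451337 -0.05041314  0.114     ]
```

View pics/wr2c.png

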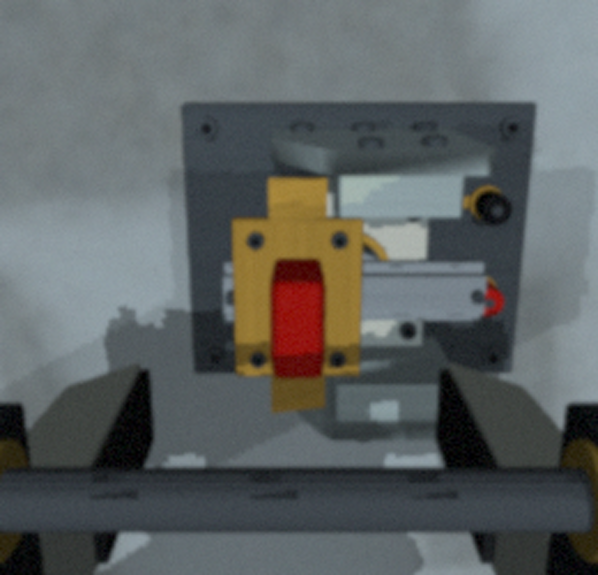

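Measured from two views, the handle top is at z≈0.112 (text 0.114) and 16 mm thick (agrees), with its axis at (0.498,-0.034) and yaw -5.8°. Now I descend over it.

```bash
python3 -c "
from h import *
plan([.498,-.0337,.110],-5.7)"
```

```text
t 2.4 tcp [ 0.49683912 -0.03661252  0.18068135] q [ 0.75  0.42 -0.88  1.98  0.4   0.93 -0.44] F [0.34 0.02 0.91] w 0.07006325826043255
shift [0.003  0.0009 0.0707] turn [-0.0005  0.0003 -0.0032]
```

Emit:
play_rows:
  motion:
    - [[0.07,0.003,0.001,0.025,0,0,-0.003],[0.07,0.003,0.001,0.045,0,0,-0.003],[0.07,0.003,0.001,0.06,0,0,-0.003],[0.07,0.003,0.001,0.07,0,0,-0.003],[0.07,0.003,0.001,0.07,0,0,-0.003],[0.07,0.003,0.001,0.07,0,0,-0.003]]

```text
t: 3.0
tcp_pos: [0.4988, -0.0326, 0.111]
ee_rot: [2.327, 2.11, 0.001]
ft_force: [-0.1, 0.5, 0.5]
width: 0.0703
```

Run:
```python
from h import *
plan([.498,-.0337,.110],-5.7)
im,c=snap('wrist','wr3.png'); cv2.imwrite('pics/wr3c.png',cv2.resize(im[120:380,140:500,::-1],None,fx=2,fy=2))
```

```text
t 3.0 tcp [ 0.49881145 -0.03258468  0.11095379] q [ 0.66  0.53 -0.79  2.02  0.52  0.8  -0.54] F [-0.15  0.46  0.54] w 0.07032188059703458
shift [-0.0012 -0.0007  0.001 ] turn [ 0.0008 -0.      0.0014]
```

View pics/wr3c.png

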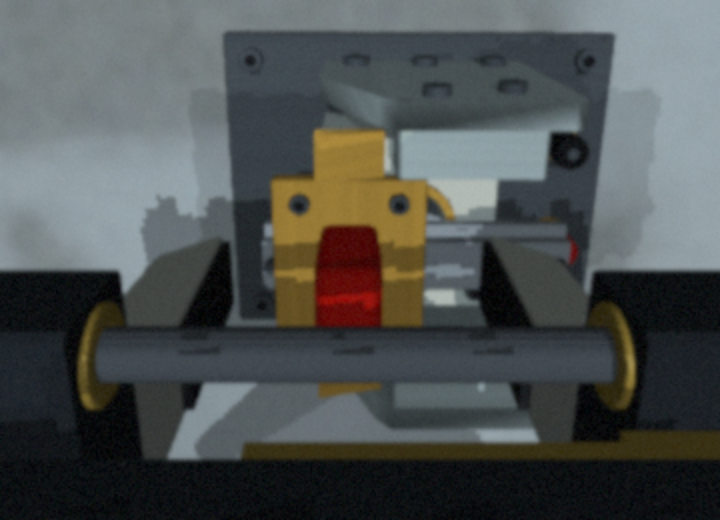

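The handle sits between the two fingers, with clearance to the hooks. I close on it.

Emit:
play_rows:
  motion:
    - [[0.01,0,0,0,0,0,0],[0.01,0,0,0,0,0,0],[0.01,0,0,0,0,0,0],[0.01,0,0,0,0,0,0],[0.01,0,0,0,0,0,0],[0.01,0,0,0,0,0,0],[0.01,0,0,0,0,0,0],[0.01,0,0,0,0,0,0]]
  newtons: 50

```text
t: 3.85
tcp_pos: [0.4981, -0.0326, 0.1103]
ee_rot: [-2.327, -2.11, 0.001]
ft_force: [-1.2, 0.1, 0.5]
width: 0.0158
```

Gripped, with an opening of 15.8 mm. Now I press, stopping short of the earliest possible contact at 11.5 mm.

Emit:
play_rows:
  motion:
    - [[0.01,0,0,0.002,0,0,0],[0.01,0,0,0.004,0,0,0],[0.01,0,0,0.006,0,0,0],[0.01,0,0,0.008,0,0,0],[0.01,0,0,0.01,0,0,0],[0.01,0,0,0.01,0,0,0],[0.01,0,0,0.01,0,0,0]]

```text
t: 4.55
tcp_pos: [0.4987, -0.0326, 0.1009]
ee_rot: [2.327, 2.109, 0.0]
ft_force: [-1.7, 0.5, 7.6]
width: 0.0155
```

Emit:
play_rows:
  motion:
    - [[0.01,0,0,0.0005,0,0,0],[0.01,0,0,0.001,0,0,0],[0.01,0,0,0.0015,0,0,0],[0.01,0,0,0.0015,0,0,0],[0.01,0,0,0.0015,0,0,0]]

```text
t: 5.05
tcp_pos: [0.4988, -0.0326, 0.0995]
ee_rot: [2.327, 2.109, 0.0]
ft_force: [-1.6, -0.7, 6.7]
width: 0.0158
```

Emit:
play_rows:
  motion:
    - [[0.01,0,0,0.0005,0,0,0],[0.01,0,0,0.001,0,0,0],[0.01,0,0,0.001,0,0,0],[0.01,0,0,0.001,0,0,0]]

```text
t: 5.45
tcp_pos: [0.4988, -0.0327, 0.0985]
ee_rot: [2.327, 2.109, 0.0]
ft_force: [-2.1, -0.6, 7.4]
width: 0.0156
```

Emit:
play_rows:
  motion:
    - [[0.01,0,0,0.0005,0,0,0],[0.01,0,0,0.001,0,0,0],[0.01,0,0,0.001,0,0,0],[0.01,0,0,0.001,0,0,0]]

```text
t: 5.85
tcp_pos: [0.4989, -0.0326, 0.0975]
ee_rot: [2.327, 2.109, 0.001]
ft_force: [-1.9, -0.6, 8.7]
width: 0.0157
```

Emit:
play_rows:
  motion:
    - [[0.01,0,0,0.0005,0,0,0],[0.01,0,0,0.001,0,0,0],[0.01,0,0,0.001,0,0,0],[0.01,0,0,0.001,0,0,0]]

```text
t: 6.25
tcp_pos: [0.4989, -0.0326, 0.0966]
ee_rot: [2.327, 2.109, 0.001]
ft_force: [-2.3, 0.4, 8.0]
width: 0.0159
```

Emit:
play_rows:
  motion:
    - [[0.01,0,0,0.0005,0,0,0],[0.01,0,0,0.001,0,0,0],[0.01,0,0,0.001,0,0,0],[0.01,0,0,0.001,0,0,0]]

```text
t: 6.65
tcp_pos: [0.499, -0.0326, 0.0956]
ee_rot: [2.327, 2.109, 0.001]
ft_force: [-1.8, -0.3, 8.5]
width: 0.0154
```

Emit:
play_rows:
  motion:
    - [[0.01,0,0,0.0005,0,0,0],[0.01,0,0,0.001,0,0,0],[0.01,0,0,0.001,0,0,0],[0.01,0,0,0.001,0,0,0]]

```text
t: 7.05
tcp_pos: [0.499, -0.0326, 0.0946]
ee_rot: [2.327, 2.109, 0.001]
ft_force: [-1.8, 0.0, 8.0]
width: 0.0155
```

Emit:
play_rows:
  motion:
    - [[0.01,0,0,0.0005,0,0,0],[0.01,0,0,0.001,0,0,0],[0.01,0,0,0.001,0,0,0],[0.01,0,0,0.001,0,0,0]]

```text
t: 7.45
tcp_pos: [0.499, -0.0326, 0.0937]
ee_rot: [2.327, 2.109, 0.001]
ft_force: [-2.3, -0.8, 8.1]
width: 0.0158
```

Emit:
play_rows:
  motion:
    - [[0.01,0,0,0.0005,0,0,0],[0.01,0,0,0.001,0,0,0],[0.01,0,0,0.001,0,0,0],[0.01,0,0,0.001,0,0,0]]

```text
t: 7.85
tcp_pos: [0.4991, -0.0327, 0.0927]
ee_rot: [2.326, 2.109, 0.001]
ft_force: [-2.3, -0.3, 8.6]
width: 0.0157
```

Emit:
play_rows:
  motion:
    - [[0.01,0,0,0.0005,0,0,0],[0.01,0,0,0.001,0,0,0],[0.01,0,0,0.001,0,0,0],[0.01,0,0,0.001,0,0,0]]

```text
t: 8.25
tcp_pos: [0.4997, -0.0327, 0.0922]
ee_rot: [2.326, 2.108, 0.002]
ft_force: [-2.8, -0.6, 13.4]
width: 0.0157
```

Contact felt at about 18 mm: the force jumped from 8.6 to 13.4 N. I press a little further, to about 12 N on the pellet.

Emit:
play_rows:
  motion:
    - [[0.01,0,0,0.0004,0,0,0],[0.01,0,0,0.0008,0,0,0],[0.01,0,0,0.0012,0,0,0],[0.01,0,0,0.0012,0,0,0],[0.01,0,0,0.0012,0,0,0]]

```text
t: 8.75
tcp_pos: [0.5005, -0.0328, 0.0917]
ee_rot: [2.325, 2.107, 0.003]
ft_force: [-0.9, -1.5, 17.3]
width: 0.0159
```

Emit:
play_rows:
  motion:
    - [[0.01,0,0,0.0004,0,0,0],[0.01,0,0,0.0007,0,0,0],[0.01,0,0.002,0.0007,0,0,0],[0.01,0,0.004,0.0007,0,0,0],[0.01,0,0.006,0.0007,0,0,0],[0.01,0,0.008,0.0007,0,0,0],[0.01,0,0.008,0.0007,0,0,0],[0.01,0,0.008,0.0007,0,0,0]]

```text
t: 9.55
tcp_pos: [0.5094, -0.0337, 0.0915]
ee_rot: [2.324, 2.106, 0.005]
ft_force: [-1.1, -1.4, 18.8]
width: 0.0159
```

```bash
python3 -c "
from h import *
plan([.498,-.0337,.0915],-5.7)"
```

```text
t 9.55 tcp [ 0.50940862 -0.0336571   0.09150851] q [ 0.63  0.57 -0.76  2.01  0.56  0.77 -0.57] F [-1.15 -1.39 18.81] w 0.015909310070834213
shift [-0.0012 -0.0113 -0.0001] turn [0.0059 0.001  0.0013]
```

Emit:
play_rows:
  motion:
    - [[0.01,0,0.002,0.0002,0,0,0],[0.01,0,0.004,0.0003,0,0,0],[0.01,0,0.006,0.0003,0,0,0],[0.01,0,0.008,0.0003,0,0,0],[0.01,0,0.01,0.0003,0,0,0],[0.01,0,0.012,0.0003,0,0,0],[0.01,0,0.012,0.0003,0,0,0],[0.01,0,0.012,0.0003,0,0,0]]

```text
t: 10.35
tcp_pos: [0.5215, -0.0349, 0.0914]
ee_rot: [2.324, 2.106, 0.005]
ft_force: [-1.4, -1.3, 18.6]
width: 0.0156
```

Emit:
play_rows:
  motion:
    - [[0.01,0,0.0015,0.0003,0,0,0],[0.01,0,0.003,0.0004,0,0,0],[0.01,0,0.0045,0.0004,0,0,0],[0.01,0,0.005,0.0004,0,0,0],[0.01,0,0.005,0.0004,0,0,0]]

```text
t: 10.85
tcp_pos: [0.5266, -0.0354, 0.0913]
ee_rot: [2.324, 2.106, 0.005]
ft_force: [-1.3, -0.6, 22.8]
width: 0.016
```

Emit:
play_rows:
  motion:
    - [[0.01,0,0.001,0,0,0,0],[0.01,0,0.002,0,0,0,0],[0.01,0,0.002,0,0,0,0],[0.01,0,0.002,0,0,0,0]]

```text
t: 11.25
tcp_pos: [0.5285, -0.0356, 0.0913]
ee_rot: [2.324, 2.106, 0.005]
ft_force: [-2.4, -0.9, 21.5]
width: 0.0158
```

Emit:
play_rows:
  motion:
    - [[0.01,0,0.001,0,0,0,0],[0.01,0,0.002,0,0,0,0],[0.01,0,0.002,0,0,0,0],[0.01,0,0.002,0,0,0,0]]

```text
t: 11.65
tcp_pos: [0.5298, -0.0357, 0.0911]
ee_rot: [2.324, 2.106, 0.004]
ft_force: [-3.6, -1.2, 23.1]
width: 0.0154
```

Emit:
play_rows:
  motion:
    - [[0.01,0,0.0005,0,0,0,0],[0.01,0,0.001,0,0,0,0],[0.01,0,0.001,0,0,0,0],[0.01,0,0.001,0,0,0,0]]

```text
t: 12.05
tcp_pos: [0.5303, -0.0358, 0.0909]
ee_rot: [2.325, 2.107, 0.003]
ft_force: [-3.7, -1.7, 22.3]
width: 0.0154
```

The ears are meeting the ramps: the slide is slowing and z is starting to sink. I ease the downward push to see whether the keeper already traps the plunger.

Emit:
play_rows:
  motion:
    - [[0.01,0,0,-0.0004,0,0,0],[0.01,0,0,-0.0008,0,0,0],[0.01,0,0,-0.0008,0,0,0],[0.01,0,0,-0.0008,0,0,0]]

```text
t: 12.45
tcp_pos: [0.5303, -0.0358, 0.091]
ee_rot: [2.325, 2.107, 0.003]
ft_force: [-1.7, -0.4, 14.8]
width: 0.0157
```

It is trapped: Fz fell 7 N while z rose only 0.1 mm. I ease off further while adding a little slide push.

Emit:
play_rows:
  motion:
    - [[0.01,0,0.0003,-0.0004,0,0,0],[0.01,0,0.0005,-0.0008,0,0,0],[0.01,0,0.0005,-0.001,0,0,0],[0.01,0,0.0005,-0.001,0,0,0],[0.01,0,0.0005,-0.001,0,0,0]]

```text
t: 12.95
tcp_pos: [0.5303, -0.0358, 0.0911]
ee_rot: [2.326, 2.108, 0.003]
ft_force: [1.5, -0.7, 7.0]
width: 0.0161
```

Emit:
play_rows:
  motion:
    - [[0.01,0,0.0004,-0.0002,0,0,0],[0.01,0,0.0008,-0.0004,0,0,0],[0.01,0,0.0008,-0.0004,0,0,0],[0.01,0,0.0008,-0.0004,0,0,0]]

```text
t: 13.35
tcp_pos: [0.5304, -0.0358, 0.0911]
ee_rot: [2.327, 2.109, 0.002]
ft_force: [0.3, -0.2, 5.6]
width: 0.0156
```

Emit:
play_rows:
  motion:
    - [[0.01,0,0.0005,0,0,0,0],[0.01,0,0.001,-0.0002,0,0,0],[0.01,0,0.0012,-0.0003,0,0,0],[0.01,0,0.0012,-0.0003,0,0,0]]

```text
t: 13.75
tcp_pos: [0.5304, -0.0358, 0.091]
ee_rot: [-2.328, -2.11, 0.001]
ft_force: [-2.3, -0.4, 7.2]
width: 0.016
```

Emit:
play_rows:
  motion:
    - [[0.01,0,0.0005,0,0,0,0],[0.01,0,0.001,-0.0003,0,0,0],[0.01,0,0.001,-0.0006,0,0,0],[0.01,0,0.001,-0.0006,0,0,0]]

```text
t: 14.15
tcp_pos: [0.5305, -0.0358, 0.091]
ee_rot: [-2.327, -2.109, 0.003]
ft_force: [-5.2, -0.2, 6.5]
width: 0.0155
```

Snug at about 5 N with no further movement. I ease the push back to neutral, watching that z holds, and then open.

Emit:
play_rows:
  motion:
    - [[0.01,0,-0.0005,-0.0003,0,0,0],[0.01,0,-0.001,-0.0006,0,0,0],[0.01,0,-0.001,-0.0009,0,0,0],[0.01,0,-0.001,-0.0009,0,0,0]]

```text
t: 14.55
tcp_pos: [0.5304, -0.0358, 0.0912]
ee_rot: [-2.327, -2.109, -0.0]
ft_force: [3.8, 0.4, -16.3]
width: 0.0153
```

Emit:
play_rows:
  motion:
    - [[0.01,0,0.0002,0.0003,0,0,0],[0.01,0,0.0004,0.0006,0,0,0],[0.01,0,0.0004,0.0006,0,0,0]]

```text
t: 14.85
tcp_pos: [0.5304, -0.0358, 0.0912]
ee_rot: [-2.327, -2.109, 0.001]
ft_force: [0.3, 0.3, -15.0]
width: 0.0159
```

Emit:
play_rows:
  motion:
    - [[0.01,0,0,0.0003,0,0,0],[0.01,0,0,0.0006,0,0,0],[0.01,0,0,0.0006,0,0,0],[0.01,0,0,0.0006,0,0,0]]

```text
t: 15.25
tcp_pos: [0.5304, -0.0358, 0.0911]
ee_rot: [-2.327, -2.11, 0.002]
ft_force: [-3.1, 1.0, -6.7]
width: 0.0157
```

Emit:
play_rows:
  motion:
    - [[0.01,0,-0.0002,0.0003,0,0,0],[0.01,0,-0.0003,0.0005,0,0,0],[0.01,0,-0.0003,0.0005,0,0,0],[0.01,0,-0.0003,0.0005,0,0,0]]

```text
t: 15.65
tcp_pos: [0.5304, -0.0358, 0.0911]
ee_rot: [2.327, 2.11, -0.001]
ft_force: [-5.4, -0.6, -0.9]
width: 0.0157
```

Vertical force is about zero and slide push about 5 N, so it is snug. Release.

Emit:
play_rows:
  motion:
    - [[0.05,0,-0.0003,0,0,0,0],[0.05,0,-0.0003,0,0,0,0],[0.05,0,-0.0003,0,0,0,0],[0.05,0,-0.0003,0,0,0,0],[0.05,0,-0.0003,0,0,0,0]]

```text
t: 16.15
tcp_pos: [0.531, -0.0358, 0.0908]
ee_rot: [2.327, 2.11, 0.001]
ft_force: [-0.1, -0.3, -0.2]
width: 0.0485
```

Run:
```python
from h import *
plan([.53,-.0358,.20],-5.7)
im,c=snap('wrist','wr4.png'); cv2.imwrite('pics/wr4c.png',cv2.resize(im[120:380,140:500,::-1],None,fx=2,fy=2))
```

```text
t 16.15 tcp [ 0.53100274 -0.03577427  0.0908347 ] q [ 0.61  0.6  -0.75  1.96  0.57  0.8  -0.56] F [-0.13 -0.28 -0.22] w 0.04847975339114182
shift [-1.000e-04 -9.000e-04 -1.092e-01] turn [ 0.0011 -0.0001  0.0015]
```

View pics/wr4c.png

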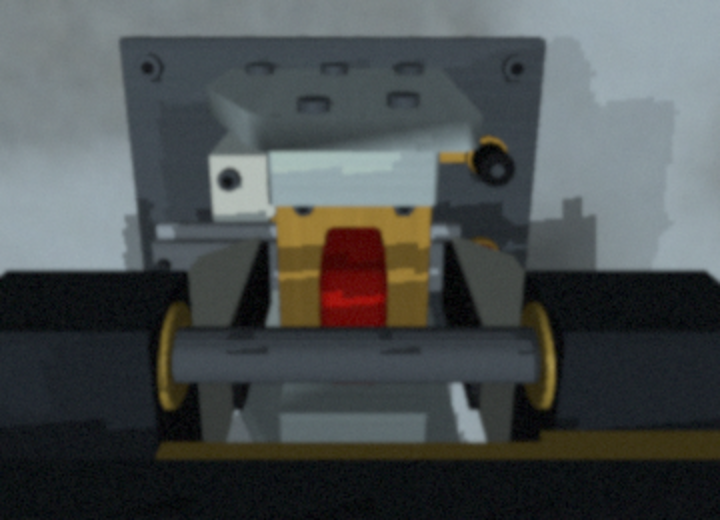

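The keeper plate is under the hooks, the plunger is still down, and both fingers are clear of the handle. I lift straight up.

Emit:
play_rows:
  motion:
    - [[0.05,0,0,-0.01,0,0,0],[0.05,0,0,-0.03,0,0,0],[0.05,0,0,-0.06,0,0,0],[0.05,0,0,-0.09,0,0,0],[0.05,0,0,-0.12,0,0,0],[0.05,0,0,-0.14,0,0,0],[0.05,0,0,-0.14,0,0,0],[0.05,0,0,-0.14,0,0,0],[0.05,0,0,-0.14,0,0,0]]

```text
t: 17.1
tcp_pos: [0.5297, -0.0359, 0.2297]
ee_rot: [-2.327, -2.109, 0.002]
ft_force: [0.5, 0.1, -0.8]
width: 0.0503
```

Run:
```python
from h import *
plan([.53,-.0358,.20],-5.7)
b,c2=snap('wrist','wr5.png'); sd,cs=snap('side','side5.png')
h=cv2.cvtColor(b,cv2.COLOR_RGB2HSV); m=((h[...,0]<6)|(h[...,0]>172))&(h[...,1]>150)&(h[...,2]>60); m[:100]=0
n,l,s,c=cv2.connectedComponentsWithStats(m.astype(np.uint8))
for k in range(1,n):
    if s[k,4]>100 and 250<c[k][0]<380:
        x,y,w,hh,_=s[k]; p=onz(c2,x+w/2-.5,y+hh-.5,.095); print(s[k],'handle centre',p+.016*np.array([.099,.995,0]))
A=cv2.resize(b[80:330,190:450],(416,400)); B=cv2.resize(sd[170:235,268:332],(384,400),interpolation=cv2.INTER_CUBIC)
cv2.imwrite('pics/fin.png',np.hstack([A,B])[:,:,::-1])
```

```text
t 17.1 tcp [ 0.52965773 -0.03593609  0.22969859] q [ 0.74  0.41 -0.9   1.86  0.37  1.05 -0.4 ] F [ 0.53  0.09 -0.84] w 0.05028429451567435
shift [0.0002 0.0004 0.0297] turn [-0.0016  0.0002  0.0015]
[311 180  16  37 567] handle centre [ 0.53130437 -0.03680003  0.095     ]
```

View pics/fin.png

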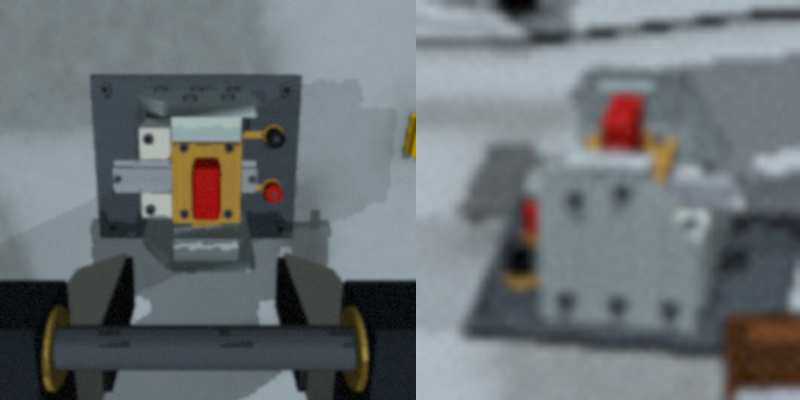

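The keeper has slid about 33 mm and sits under both hooks. The plunger is still down with the robot clear. I hand in.

```bash
python3 -c "
from h import *
print(hand_in())"
```

```text
the job is handed in; nothing more can be done
None
```

The pellet is clamped, and I handed the job in at about 17 s; no verdict is reported.

- **What I did:** I gripped the red handle of the steel-and-white cell and pressed until the plunger met the pellet at about 18 mm. I held it at about 22 N total (some 12–13 N on the pellet) and slid the keeper in until the ears bore on the ramps. It was snug at about 5 N, and then I let go and lifted clear.
- **Last checks:** The pictures after letting go show the keeper under both hooks, about 33 mm from its rest, with the plunger still down. The wrist force was under 1 N with the arm about 0.14 m higher. The arm never came near the other things on the table, though I took no final picture of them.
- **Pellet load:** It can't be read directly. From the tool's depth I put it at about 14 N, with a likely peak of 16–17 N when the ears met the ramps.
- **What disagreed:** While easing off, I briefly overshot to 16 N upward on the still-gripped handle and corrected it. The plunger moved only about 0.1–0.2 mm. The handle top also measured 2 mm below the text's height, which is within calibration.

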